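Reunite the bearing caps of a robot-car axle rig with their own lower halves

TASK

The axle rig of the robot car has lost its two bearing caps: of the three aluminium caps on the green mat, find the original of each lower half - the one whose notches meet that block's red keys - and put each on its own block, the right way round, so that it drops over the keys and sits fully home, flush and level. Leave the spare cap and the battery where they lie on the mat, and let go of the caps.

Things in the scene. Friction and masses are not known exactly. Their poses are not given: they have to be found in the camera images.
- rig: axle rig, fixed: dark steel plate 120 (x) x 330 (y) x 10, origin under its centre. Two bearing blocks stand 55 either side of its middle along y; which is on which side varies. Rig and mat change sides of the table from run to run.
- axle: steel axle, 8 diameter, along y in both blocks, origin at its middle, 50 above the table; turns freely about y. Two yellow wheels (66 diameter, 24 wide, tops 83 above the table) are centred 140 either side of the middle. A copper bush, 14 diameter, 42 long, lies in each block.
- mat: green mat, fixed, 270 (x) x 280 (y) x 3, origin under its centre; the three caps and a battery lie on it.
- block_p_seat (a point): aluminium lower bearing half, 84 (x) x 48 (y) x 40 high, fixed on the rig, axle along its y. Point: centre of its joint face, 50 above the table, where the cap's joint face must lie; z up. At each end a red key, 9 wide (y), 16 long (x), stands 9.5 above the joint face, roof-shaped on top: at the +x end the key is centred at y = +14, at the -x end at y = 0.
- block_q_seat (a point): aluminium lower bearing half, 84 (x) x 48 (y) x 40 high, fixed on the rig, axle along its y. Point: centre of its joint face, 50 above the table, where the cap's joint face must lie; z up. At each end a red key, 9 wide (y), 16 long (x), stands 9.5 above the joint face, roof-shaped on top: at the +x end the key is centred at y = -14, at the -x end at y = 0.
- cap_1_mid (a point): aluminium bearing cap (upper half of a split bearing), upright on the mat, joint face down. In it, both notches are centred at y = +14. They meet the keys of neither block: this is the spare, same size as the others. Point: middle of the cap, 20 above its joint face.
- cap_2_mid (a point): aluminium bearing cap (upper half of a split bearing), upright on the mat, joint face down. In it, the notch in the +x flange is centred at y = +14, that in the -x flange at y = 0. It mates with block_p. Point: middle of the cap, 20 above its joint face. Fitted, it lies 20 above the block's seat point and the cap's axes point as the block's.
- cap_3_mid (a point): aluminium bearing cap (upper half of a split bearing), upright on the mat, joint face down. In it, the notch in the +x flange is centred at y = -14, that in the -x flange at y = 0. It mates with block_q. Point: middle of the cap, 20 above its joint face. Fitted, it lies 20 above the block's seat point and the cap's axes point as the block's.
- cap_2: the cap as a body, origin at the centre of its joint face: 84 (x) x 48 (y) x 40 high, about 220 g. Grip: the upper part, 36 (x) x 48 (y), from 10 to 40 above the joint face; at each x side a flange 12 thick. Underneath an arch 17 wide, 8.5 high runs along y for the axle. All three caps: each flange has a notch right through from above, open to its end, 12 wide (y), 18 deep (x).
- cap_3: the cap as a body, origin at the centre of its joint face: 84 (x) x 48 (y) x 40 high, about 220 g. Grip: the upper part, 36 (x) x 48 (y), from 10 to 40 above the joint face; at each x side a flange 12 thick. Underneath an arch 17 wide, 8.5 high runs along y for the axle. All three caps: each flange has a notch right through from above, open to its end, 12 wide (y), 18 deep (x).
- battery: 9 V battery, 48 x 26 x 17, lying on the green mat near the caps. Bystander, not to be disturbed. Point: its origin, underneath.
There are look-alikes about, which are no part of the job. What is shaped like the cap_2 but purple is not meant.

How it is judged:
At the end, for the whole second after the job is handed in: cap_2 sits on block_p and cap_3 on block_q, joint faces together (cap point 20 mm above the seat point within 3 mm, within 4.5 mm sideways), axes parallel within 0.1 rad, level within 0.06 rad, at rest (horizontal distance between cap_2_mid and block_p_seat below 0.0045 m and z of cap_2_mid in the frame of block_p_seat between 0.017 and 0.023 m and angle between the x axis of cap_2_mid and the x axis of block_p_seat, either way round below 0.1 rad and angle between each of cap_2_mid, cap_3_mid's own z axis and vertical below 0.06 rad and linear speed of each of cap_2, cap_3 below 0.02 m/s and horizontal distance between cap_3_mid and block_q_seat below 0.0045 m and z of cap_3_mid in the frame of block_q_seat between 0.017 and 0.023 m and angle between the x axis of cap_3_mid and the x axis of block_q_seat, either way round below 0.1 rad); the robot touches nothing.
It fails at once if the spare cap (cap_1) is moved more than 30 mm from its place (distance of cap_1_mid from where it was at the start of the episode above 0.03 m).
It fails at once if the battery is moved more than 30 mm (distance of battery from where it was at the start of the episode above 0.03 m).
It also fails if it takes over 51 s, if anything falls off the work surface, if the arm or the gripper's body presses on something with over 40 N, if the wrist force passes 120 N, or if a joint passes its speed limit or range.

ROBOT

A 6-joint arm with a two-finger parallel gripper is mounted at the origin on the work surface. World frame = base frame: x ahead of the robot, y to its left, z up, the work surface at z = 0. Lengths are in m, angles in rad, forces in N, time in s.
With the tool pointing down it reaches from about 0.275 to 0.725 m from the base axis. Payload 15.9 kg.
Tool frame: the origin (TCP) lies midway between the tips of the shut fingers; the grasp point (between the pads) lies 19 mm behind it; z points along the fingers, y is the line along which they close (so a half turn about z gives the same grasp; the last joint's range is limited). The gripper opens to 85 mm and grips with 20 to 120 N. Pads are 22 mm wide; open, the fingers measure 114 mm over their backs; the gripper's body (76 mm by 85 mm) begins 54 mm behind the grasp point. The pads swing forward as they close: fully open they stand 13 mm farther back than shut.
Start: joints at [-1.333, 0.213, -0.034, 1.323, 0, 1.571], TCP at [0.118, -0.486, 0.231] pointing down, gripper open.
Joint ranges: [-2.98, 2.98], [-0.74, 1.72], [-1.14, 1.35], [-2.1, 2.04], [-1.57, 1.44], [-3.14, 3.14]. Speed limits (rad/s): [1.89, 1.89, 2.39, 2.57, 3.14, 3.14].

INTERFACE

Orientations are given as a rotation vector (axis times angle).
In Python, from bench import manip gives the robot as it stands. The module is installed in compiled form; this text tells all that it offers.
- The arm moves only by the tool play_rows, never from a script. Its argument "deltas" is a list of rows, each a list of 5 numbers: the shift along the tool's x, y, z in m, then the turn about the tool's z in rad, then the closure, from 0 (fully open) to 1 (shut). In form: [[dx, dy, dz, turn, claw], ...]. A call has 1 to 12 rows; each row shifts and turns the commanded pose from where the row before left it, along the tool's axes as they then stand; what a row does not reach is not made up. A row lasts 1/10 s, in which the tool goes at most 50 mm and 8.59 degrees, less where a joint would pass 70% of its speed; a pose out of reach is approached as far as the arm can. A call is refused whole if a number of a shift passes 0.05 or a number of a turn 0.15, either way. A call with a gripper value outside its range is refused whole. The fingers move at their own pace and stop on an object; "grip_force" is the grip in N (left out, the last holds). Time passes only in rows, so rows that do not move let the fingers close. It gives the time, the measured TCP pose, the force, the opening and the grip force at its end, in the units of the state.
- manip.state(): the state, without advancing time (a new reading comes with each control period).
- manip.read_camera(name): name is "scene" or "top" or "wrist"; returns the picture (400x640x3 uint8, red, green, blue); there is no depth.
- manip.camera_params(name): a dict with "mtx" (3x3 intrinsics, pixels), "pose" (4x4, takes a point from camera to world coordinates). Camera axes: x right, y up, looking along -z (the intrinsics and any distortion apply to the point x, -y, -z); pixel columns grow to the right and rows downward; lengths in m; the calibration is good to about 2 mm. A picture is of the moment at which its call begins: read the wrist's pose just before it. camera_params takes no time and is no camera call; for the wrist camera it gives the pose at the moment of the call.
- manip.hand_in(): hands the job in; it is judged then, once.
The state is a dict: "time_s": time; "joints": joint angles; "joint_vel": joint speeds; "joint_efforts": joint torques, N m; "ee_pos": TCP position; "orientation": TCP orientation; "contact_force": force on the tool from outside, world axes, zero at the start; "ft_torque": the same for the moment, N m; "gripper_width": finger opening in m; "finger_force": force on a finger pad.
Only numpy, scipy, OpenCV 4.12 (cv2) and the standard library are available. Lean on these libraries where they do the work, as an engineer would, in place of code of your own. Each camera call takes 0.05 s, during which the arm holds its last target. There are 200 camera calls.

## Working session

There is one attempt and no reset: what is moved stays moved. The work goes in short steps, Python scripts to look and compute and a tool call to move; the robot and the scene stay as the last step left them, time stands still between calls to the robot, and variables do not carry over. Pictures are saved under pics/ and viewed, at most 14 in all, crops included, and the job is handed in when it is done.

Besides the shell and the picture viewer there is one more tool, called after ">>>" as name(argument=value, ...), one argument or row to a line, values as JSON. play_rows: Moves the arm, as the interface text tells. Its arguments: {"type":"object","properties":{"deltas":{"type":"array"},"grip_force":{"type":"number"}},"required":["deltas"]}

```bash
mkdir -p pics; python3 - <<'E'
from bench import manip
import cv2,numpy as np
s=manip.state();print(s['time_s'],s['ee_pos'],s['orientation'])
for n in("top","scene"):
    im=manip.read_camera(n);cv2.imwrite(f"pics/{n}0.png",im[:,:,::-1])
    p=manip.camera_params(n);print(n,p['mtx'].tolist() if hasattr(p['mtx'],'tolist') else p['mtx'],np.round(p['pose'],4).tolist(),p.keys())
E
```

```text
0.0 [ 0.1176792  -0.48559297  0.23080421] [-3.11829176e+00 -3.72468199e-01  2.45641838e-04]
top [[368.06366502533785, 0.0, 322.7248909879358], [0.0, 368.06366502533785, 200.77551272128397], [0.0, 0.0, 1.0]] [[0.0248, 0.9861, -0.1645, 0.4153], [-0.9992, 0.0195, -0.0342, 0.0023], [-0.0306, 0.1652, 0.9858, 0.8682], [0.0, 0.0, 0.0, 1.0]] dict_keys(['mtx', 'pose'])
scene [[430.6734130468281, 0.0, 310.16209666010195], [0.0, 430.6734130468281, 201.31356183465766], [0.0, 0.0, 1.0]] [[-0.1986, -0.5931, 0.7803, 1.1828], [0.9801, -0.1241, 0.155, 0.1342], [0.0049, 0.7955, 0.6059, 0.5795], [0.0, 0.0, 0.0, 1.0]] dict_keys(['mtx', 'pose'])
```

View pics/top0.png

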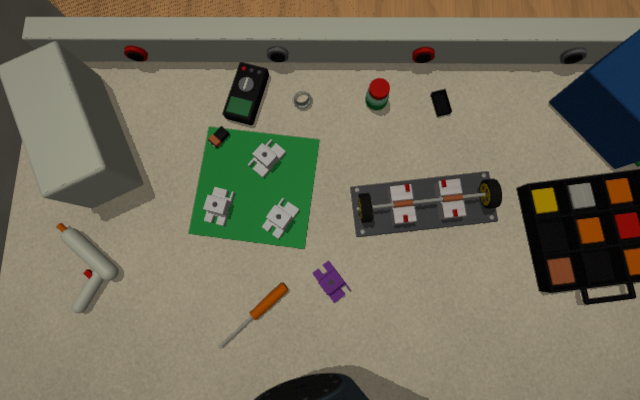

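View pics/scene0.png

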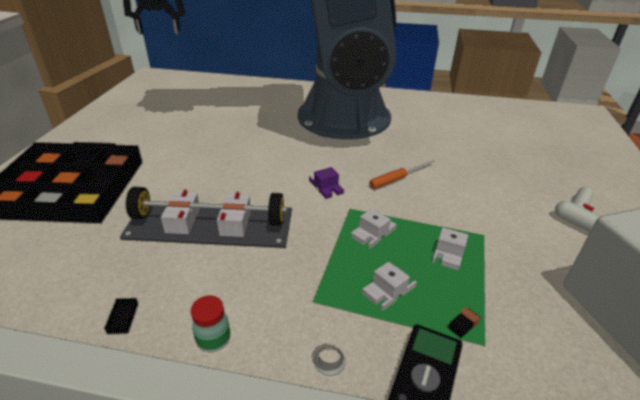

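The top view shows three aluminium caps on the mat at about (266,157), (218,205) and (281,217). The purple look-alike is at (331,282), the battery at (219,137), and the blocks at (403,203) and (452,199). I'll take one close composite to read the notches and keys.

```bash
cat > h.py <<'E'
import numpy as np,cv2
from bench import manip
def ray(cam,uv):
    M,P=np.array(cam['mtx']),np.array(cam['pose'])
    d=np.linalg.inv(M)@np.array([uv[0],uv[1],1.]);d=P[:3,:3]@(d*[1,-1,-1]);return P[:3,3],d/np.linalg.norm(d)
def plane(cam,uv,z):
    o,d=ray(cam,uv);return o+d*(z-o[2])/d[2]
def proj(cam,X):
    M,P=np.array(cam['mtx']),np.array(cam['pose'])
    c=P[:3,:3].T@(np.array(X)-P[:3,3])*[1,-1,-1];p=M@c;return p[:2]/p[2]
def tri(c1,u1,c2,u2):
    A=np.zeros((3,3));b=np.zeros(3)
    for c,u in((c1,u1),(c2,u2)):
        o,d=ray(c,u);Q=np.eye(3)-np.outer(d,d);A+=Q;b+=Q@o
    return np.linalg.solve(A,b)
E
python3 - <<'E'
from h import *
im=cv2.imread('pics/top0.png')
a=cv2.resize(im[125:250,185:325],None,fx=4,fy=4,interpolation=cv2.INTER_CUBIC)[:300*2]
b=cv2.resize(im[170:240,350:500],(560,261),interpolation=cv2.INTER_CUBIC)
a=cv2.resize(im[130:240,190:310],(366,336),interpolation=cv2.INTER_CUBIC)
a=cv2.resize(im[135:240,200:305],(600,600),interpolation=cv2.INTER_CUBIC)
b=cv2.resize(im[175:230,385:470],(600,388),interpolation=cv2.INTER_CUBIC)
c=np.zeros((600,800,3),np.uint8)
c[:400,:400]=cv2.resize(a,(400,400));c[:259,400:]=cv2.resize(b,(400,259))
s=cv2.imread('pics/scene0.png')
c[300:600,400:]=cv2.resize(s[205:310,345:485],(400,300),interpolation=cv2.INTER_CUBIC)
c[400:600,:400]=cv2.resize(s[185:240,155:265],(400,200),interpolation=cv2.INTER_CUBIC)
cv2.imwrite('pics/c1.png',c)
t=manip.camera_params('top')
for uv in[(266,157),(218,205),(281,217)]:print(plane(t,uv,.043))
for uv in[(403,203),(452,199)]:print(plane(t,uv,.05))
E
```

```text
[0.65379143 0.16582391 0.043     ]
[0.53839488 0.27058716 0.043     ]
[0.51381217 0.12456784 0.043     ]
[ 0.55026648 -0.14909435  0.05      ]
[ 0.56148026 -0.25787751  0.05      ]
```

View pics/c1.png

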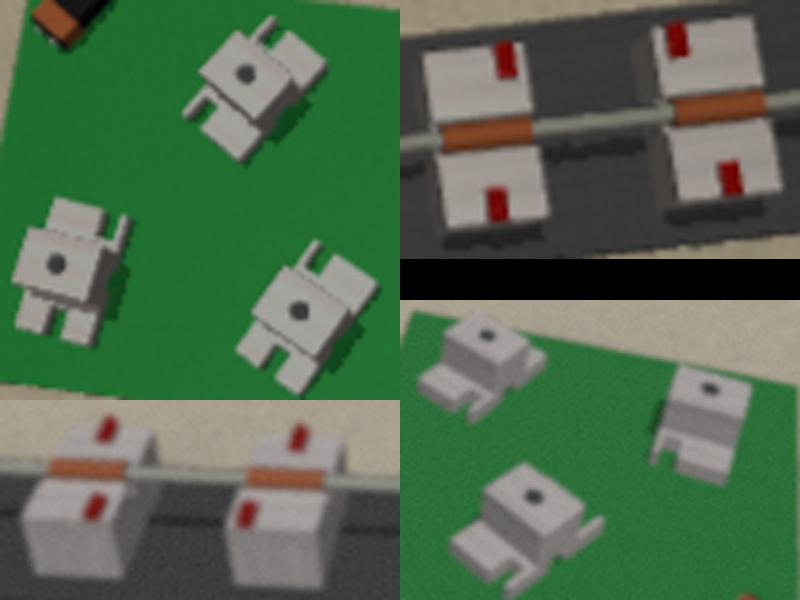

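Mat caps, in the top crop:
- **(266,157):** both notches are on the same side, so this is the spare, cap_1.
- **(218,205):** upper notch on the right, lower notch central, so this is cap_3.
- **(281,217):** upper notch on the left, lower notch central, so this is cap_2.
- **(331,282):** purple, so a look-alike.

Blocks: (403,203) has its upper key on the right, so it is block_q. (452,199) has its upper key on the left, so it is block_p. For all of these +x is up in the image.

```bash
cat >> h.py <<'E'
from scipy.spatial.transform import Rotation as Rn
def tool():
    s=manip.state();T=np.eye(4);T[:3,:3]=Rn.from_rotvec(s['orientation']).as_matrix();T[:3,3]=s['ee_pos'];return s,T
def go(xyz,yaw=None):
    s,T=tool();cy=np.arctan2(T[1,0],T[0,0])
    print('t',s['time_s'],'tcp',T[:3,3].round(4),'yaw',round(cy,4))
    print('dtool now-frame',(T[:3,:3].T@(np.array(xyz)-T[:3,3])).round(4))
    if yaw is not None:
        R=T[:3,:3]@Rn.from_euler('z',cy-yaw).as_matrix()
        print('turn',round(cy-yaw,4),'then dtool',(R.T@(np.array(xyz)-T[:3,3])).round(4))
E
python3 - <<'E'
from h import *
s,T=tool();c=manip.camera_params('wrist');print(np.array(c['mtx']).round(2).tolist())
print((np.linalg.inv(T)@c['pose']).round(4).tolist())
E
```

```text
[[356.95, 0.0, 316.82], [0.0, 356.95, 198.7], [0.0, 0.0, 1.0]]
[[-0.0002, 0.9622, 0.2723, 0.0695], [1.0, -0.0001, 0.0009, 0.001], [0.0009, 0.2723, -0.9622, -0.1433], [0.0, 0.0, 0.0, 1.0]]
```

>>> play_rows(
  deltas=[
    [0.041,-0.0146,-0.003,0,0],
    [0.041,-0.0146,-0.003,0,0],
    [0.041,-0.0146,-0.003,0,0],
    [0.041,-0.0146,-0.003,0,0],
    [0.041,-0.0146,-0.003,0,0],
    [0.041,-0.0146,-0.003,0,0],
    [0.041,-0.0146,-0.003,0,0],
    [0.041,-0.0146,-0.003,0,0],
    [0.041,-0.0146,-0.003,0,0],
    [0.041,-0.0146,-0.003,0,0],
  ],
)

```text
time_s: 1.1
ee_pos: [0.4831, -0.246, 0.2612]
orientation: [-3.119, -0.373, 0.001]
contact_force: [-0.0, -1.1, 0.9]
gripper_width: 0.0855
finger_force: 0.0
```

```bash
cat >> h.py <<'E'
def snap(name,f):
    c=manip.camera_params(name);im=manip.read_camera(name)[:,:,::-1].copy();cv2.imwrite(f,im);return c,im
def reds(im,roi=None,amin=8):
    b,g,r=[im[:,:,i].astype(int) for i in range(3)]
    m=((r>80)&(g<0.35*r)&(b<0.35*r)).astype(np.uint8)
    n,l,st,ce=cv2.connectedComponentsWithStats(m)
    return [(ce[i].round(2),st[i,4]) for i in range(1,n) if st[i,4]>=amin]
E
python3 - <<'E'
from h import *
c,im=snap('wrist','pics/w1.png')
t=manip.camera_params('top');ti=cv2.imread('pics/top0.png')
for ce,a in reds(im,amin=20):print('w',ce,a,plane(c,ce,.057).round(4))
for ce,a in reds(ti):print('t',ce,a,plane(t,ce,.057).round(4))
E
```

```text
w [248.22  39.5 ] 127 [ 0.585  -0.1586  0.057 ]
w [337.91  49.5 ] 109 [ 0.5959 -0.239   0.057 ]
w [229.91 115.82] 102 [ 0.5151 -0.1541  0.057 ]
w [343.69 127.89] 89 [ 0.5297 -0.262   0.057 ]
t [132.35  48.54] 71 [0.9186 0.5053 0.057 ]
t [424.29  49.82] 84 [ 0.9193 -0.2022  0.057 ]
t [243.38  67.62] 13 [0.8704 0.2287 0.057 ]
t [379.13  87.72] 303 [ 0.822  -0.0952  0.057 ]
t [443.5 183. ] 24 [ 0.5961 -0.2381  0.057 ]
t [407.   187.04] 23 [ 0.5854 -0.1571  0.057 ]
t [454.82 212.41] 22 [ 0.5304 -0.2608  0.057 ]
t [627.71 224.74] 517 [ 0.5112 -0.6288  0.057 ]
t [405.29 218.57] 21 [ 0.5145 -0.1524  0.057 ]
t [ 87.68 273.39] 41 [0.378  0.5452 0.057 ]
```

View pics/w1.png

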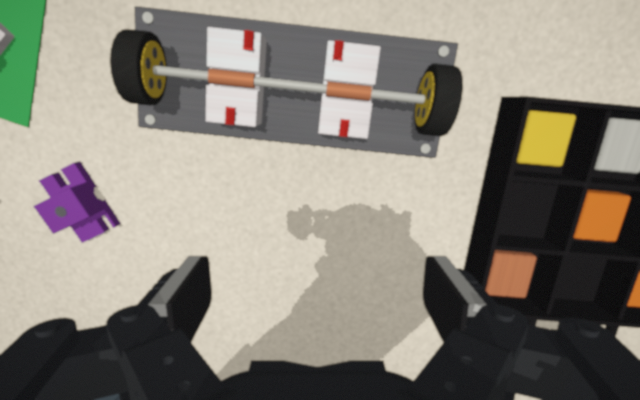

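The wrist view shows block_q keys at (248,40)/(230,116) and block_p keys at (338,50)/(344,128). Both agree with the top camera to about 1.5 mm. The centres are 109 mm apart (expected 110) and the rig yaw is about 7.7°. Next I'll go to cap_2.

>>> play_rows(
  deltas=[
    [0.0078,-0.0398,0.011,0,0],
    [0.0078,-0.0398,0.011,0,0],
    [0.0078,-0.0398,0.011,0,0],
    [0.0078,-0.0398,0.011,0,0],
    [0.0078,-0.0398,0.011,0,0],
    [0.0078,-0.0398,0.011,0,0],
    [0.0078,-0.0398,0.011,0,0],
    [0.0078,-0.0398,0.011,0,0],
    [0.0078,-0.0398,0.011,0,0],
    [0.0078,-0.0398,0.011,0,0],
  ],
)

```text
time_s: 2.15
ee_pos: [0.469, 0.1382, 0.1508]
orientation: [-3.092, -0.43, 0.005]
contact_force: [-0.0, -0.2, 0.2]
gripper_width: 0.0855
finger_force: 0.0
```

>>> play_rows(
  deltas=[
    [0,0,0,0.141,0],
    [0,0,0,0.141,0],
    [0,0,0,0.141,0],
    [0,0,0,0.141,0],
    [0,0,0,0.141,0],
    [0,0,0,0.141,0],
    [0,0,0,0,0],
  ],
)

```text
time_s: 2.85
ee_pos: [0.4572, -0.0778, 0.1512]
orientation: [-2.916, 0.439, 0.08]
contact_force: [0.1, 0.9, 0.2]
gripper_width: 0.0855
finger_force: 0.0
```

```bash
python3 - <<'E'
from h import *
s,T=tool();print(s['time_s'],T.round(4).tolist())
c,im=snap('wrist','pics/w2.png')
E
```

```text
2.85 [[0.9547, -0.2965, -0.0248, 0.4572], [-0.2862, -0.9378, 0.1964, -0.0778], [-0.0814, -0.1804, -0.9802, 0.1512], [0.0, 0.0, 0.0, 1.0]]
```

View pics/w2.png

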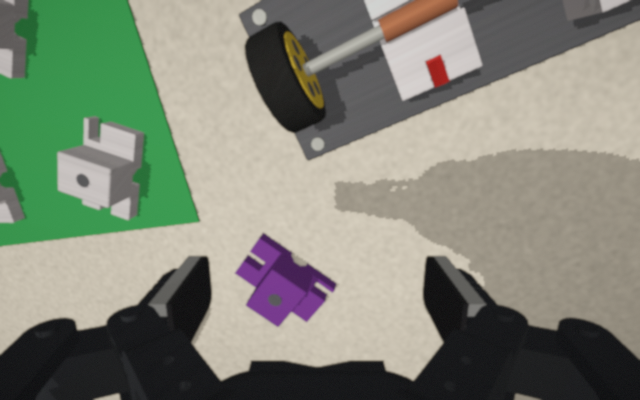

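The pose shifted and tilted during the turn, so I'll check the joints.

```bash
python3 - <<'E'
from h import *
s,T=tool();print(s['time_s'],np.round(s['joints'],3),np.round(s['joint_vel'],3))
E
```

```text
2.9 [-0.288  0.24  -0.222  1.19   0.182  3.141] [ 0.066 -0.008 -0.002 -0.01   0.002  0.   ]
```

>>> play_rows(
  deltas=[
    [0,0,0,0,0],
    [0,0,0,0,0],
    [0,0,0,0,0],
  ],
)

```text
time_s: 3.2
ee_pos: [0.4584, -0.0728, 0.1517]
orientation: [-2.919, 0.422, 0.079]
contact_force: [0.6, -0.9, -0.5]
gripper_width: 0.0852
finger_force: 0.0
```

```bash
python3 - <<'E'
from h import *
s,T=tool();print(s['time_s'],np.round(s['joints'],3),np.round(s['joint_vel'],3),T.round(3).tolist())
E
```

```text
3.2 [-0.281  0.239 -0.222  1.19   0.182  3.141] [ 0.001 -0.002  0.     0.     0.    -0.002] [[0.958, -0.285, -0.025, 0.458], [-0.275, -0.941, 0.195, -0.073], [-0.079, -0.18, -0.98, 0.152], [0.0, 0.0, 0.0, 1.0]]
```

Joint 6 hit its limit: yaw = j1 − j6 + 180°. I'll turn the other way and use the half-turn-equivalent grasp, at yaw about 145°.

>>> play_rows(
  deltas=[
    [0,0,0,-0.148,0],
    [0,0,0,-0.148,0],
    [0,0,0,-0.148,0],
    [0,0,0,-0.148,0],
    [0,0,0,-0.148,0],
    [0,0,0,-0.148,0],
    [0,0,0,-0.148,0],
    [0,0,0,-0.148,0],
    [0,0,0,-0.148,0],
    [0,0,0,-0.148,0],
    [0,0,0,-0.148,0],
    [0,0,0,-0.148,0],
  ],
)

```text
time_s: 4.4
ee_pos: [0.4584, -0.0728, 0.1518]
orientation: [-2.182, -2.023, -0.172]
contact_force: [0.1, 0.8, -0.0]
gripper_width: 0.0854
finger_force: 0.0
```

```bash
python3 - <<'E'
from h import *
s,T=tool();print(s['time_s'],np.round(s['joints'],3),T.round(3).tolist())
go([.563,.091,.15],np.radians(145))
E
```

```text
4.4 [-0.281  0.238 -0.222  1.19   0.182  1.359] [[0.078, 0.997, -0.025, 0.458], [0.978, -0.072, 0.195, -0.073], [0.193, -0.04, -0.98, 0.152], [0.0, 0.0, 0.0, 1.0]]
t 4.4 tcp [ 0.4584 -0.0728  0.1518] yaw 1.491
dtool now-frame [0.1681 0.0926 0.0312]
turn -1.0397 then dtool [0.0053 0.1918 0.0312]
```

The earlier move left an 11° tilt, because the joint 6 stop was pushed at the +limit. Reversing the same overshoot at the −limit should undo it, so I'll slew there.

>>> play_rows(
  deltas=[
    [0,0,0,-0.149,0],
    [0,0,0,-0.149,0],
    [0,0,0,-0.149,0],
    [0,0,0,-0.149,0],
    [0,0,0,-0.149,0],
    [0,0,0,-0.149,0],
    [0,0,0,-0.149,0],
    [0,0,0,-0.149,0],
    [0,0,0,-0.149,0],
    [0,0,0,-0.149,0],
    [0,0,0,-0.149,0],
    [0,0,0,-0.149,0],
  ],
)

```text
time_s: 5.6
ee_pos: [0.4584, -0.0728, 0.1518]
orientation: [0.22, -3.107, -0.309]
contact_force: [0.4, -0.8, -0.6]
gripper_width: 0.0856
finger_force: 0.0
```

>>> play_rows(
  deltas=[
    [0,0,0,-0.149,0],
    [0,0,0,-0.149,0],
    [0,0,0,-0.149,0],
    [0,0,0,-0.149,0],
    [0,0,0,-0.149,0],
    [0,0,0,-0.149,0],
    [0,0,0,-0.149,0],
    [0,0,0,-0.149,0],
    [0,0,0,-0.149,0],
    [0,0,0,-0.149,0],
    [0,0,0,-0.149,0],
    [0,0,0,-0.149,0],
  ],
)

```text
time_s: 6.8
ee_pos: [0.4583, -0.0728, 0.1518]
orientation: [-2.456, 1.702, 0.199]
contact_force: [-0.1, 0.3, 0.5]
gripper_width: 0.0854
finger_force: 0.0
```

>>> play_rows(
  deltas=[
    [0,0,0,-0.149,0],
    [0,0,0,-0.149,0],
    [0,0,0,-0.149,0],
    [0,0,0,-0.149,0],
    [0,0,0,-0.149,0],
    [0,0,0,-0.149,0],
    [0,0,0,-0.141,0],
    [0,0,0,-0.141,0],
    [0,0,0,-0.141,0],
  ],
)

```text
time_s: 7.7
ee_pos: [0.4699, 0.0237, 0.1516]
orientation: [-3.027, 0.042, 0.023]
contact_force: [0.2, 0.1, 0.1]
gripper_width: 0.0858
finger_force: 0.0
```

```bash
python3 - <<'E'
from h import *
s,T=tool();print(s['time_s'],np.round(s['joints'],3),T.round(3).tolist())
E
```

```text
7.7 [-0.026  0.197 -0.263  1.127  0.114 -3.141] [[0.999, -0.029, -0.014, 0.47], [-0.027, -0.993, 0.114, 0.024], [-0.017, -0.114, -0.993, 0.152], [0.0, 0.0, 0.0, 1.0]]
```

It's working: the tilt is unwinding. I'll continue.

>>> play_rows(
  deltas=[
    [0,0,0,-0.141,0],
    [0,0,0,-0.141,0],
    [0,0,0,0,0],
  ],
)

```text
time_s: 8.0
ee_pos: [0.461, 0.0963, 0.1516]
orientation: [-3.073, -0.257, -0.008]
contact_force: [-0.2, 0.2, 1.2]
gripper_width: 0.0853
finger_force: 0.0
```

```bash
python3 - <<'E'
from h import *
s,T=tool();print(s['time_s'],np.round(s['joints'],3),T.round(3).tolist())
E
```

```text
8.0 [ 0.168  0.175 -0.286  1.099  0.057 -3.141] [[0.986, 0.166, 0.0, 0.461], [0.166, -0.984, 0.058, 0.096], [0.01, -0.057, -0.998, 0.152], [0.0, 0.0, 0.0, 1.0]]
```

>>> play_rows(
  deltas=[
    [0,0,0,-0.141,0],
    [0,0,0,-0.1,0],
    [0,0,0,0,0],
  ],
)

```text
time_s: 8.3
ee_pos: [0.4445, 0.1519, 0.1515]
orientation: [-3.092, -0.507, -0.028]
contact_force: [0.5, -0.1, 0.2]
gripper_width: 0.085
finger_force: 0.0
```

```bash
python3 - <<'E'
from h import *
s,T=tool();print(s['time_s'],np.round(s['joints'],4),T.round(4).tolist())
E
```

```text
8.3 [ 0.3259  0.1652 -0.2977  1.0892  0.0051 -3.1406] [[0.9475, 0.3193, 0.016, 0.4445], [0.3191, -0.9476, 0.0108, 0.1519], [0.0186, -0.0051, -0.9998, 0.1515], [0.0, 0.0, 0.0, 1.0]]
```

The tilt is now 0.019 rad, which is fine. I'll turn to yaw 145° (away from the limit) and move to hover by cap_2.

>>> play_rows(
  deltas=[
    [0,0,0,0.1456,0],
    [0,0,0,0.1456,0],
    [0,0,0,0.1456,0],
    [0,0,0,0.1456,0],
    [0,0,0,0.1456,0],
    [0,0,0,0.1456,0],
    [0,0,0,0.1456,0],
    [0,0,0,0.1456,0],
    [0,0,0,0.1456,0],
    [0,0,0,0.1456,0],
    [0,0,0,0.1456,0],
    [0,0,0,0.1456,0],
  ],
)

```text
time_s: 9.5
ee_pos: [0.4455, 0.149, 0.1514]
orientation: [-2.353, 2.053, -0.008]
contact_force: [0.1, 0.2, -1.1]
gripper_width: 0.0854
finger_force: 0.0
```

>>> play_rows(
  deltas=[
    [0,0,0,0.1456,0],
    [0,0,0,0.1456,0],
    [0,0,0,0.1456,0],
    [0,0,0,0.1456,0],
    [0,0,0,0.1456,0],
    [0,0,0,0.1456,0],
    [0,0,0,0.1456,0],
    [0,0,0,0.1456,0],
    [0,0,0,0.1456,0],
    [0,0,0,0.1456,0],
    [0,0,0,0.1456,0],
    [0,0,0,0.1456,0],
  ],
)

```text
time_s: 10.7
ee_pos: [0.4455, 0.149, 0.1514]
orientation: [0.064, 3.125, 0.017]
contact_force: [0.0, -0.3, 1.5]
gripper_width: 0.0854
finger_force: 0.0
```

>>> play_rows(
  deltas=[
    [0,0,0,0.1456,0],
    [0,0,0,0.1456,0],
    [0,0,0,0.1456,0],
    [0,0,0,0.1456,0],
    [0,0,0,0,0],
  ],
)

```text
time_s: 11.2
ee_pos: [0.4455, 0.149, 0.1514]
orientation: [0.954, 2.981, 0.024]
contact_force: [-0.2, 0.4, -1.2]
gripper_width: 0.0853
finger_force: 0.0
```

```bash
python3 - <<'E'
from h import *
s,T=tool();print(s['time_s'],np.round(s['joints'],4),T.round(4).tolist())
go([.563,.091,.15],np.radians(145))
E
```

```text
11.2 [ 0.3193  0.1656 -0.2975  1.0893  0.0053  0.939 ] [[-0.814, 0.5806, 0.0158, 0.4455], [0.5808, 0.814, 0.0108, 0.149], [-0.0066, 0.018, -0.9998, 0.1514], [0.0, 0.0, 0.0, 1.0]]
t 11.2 tcp [0.4455 0.149  0.1514] yaw 2.5219
dtool now-frame [-0.1293  0.021   0.0026]
turn -0.0088 then dtool [-0.1295  0.0198  0.0026]
```

>>> play_rows(
  deltas=[
    [-0.043,0.007,0,0,0],
    [-0.043,0.007,0,0,0],
    [-0.043,0.007,0,0,0],
    [0,0,0,0,0],
  ],
)

```text
time_s: 11.6
ee_pos: [0.5662, 0.0895, 0.1518]
orientation: [0.946, 2.983, 0.023]
contact_force: [-1.5, 0.4, -0.1]
gripper_width: 0.0856
finger_force: 0.0
```

```bash
python3 - <<'E'
from h import *
s,T=tool();print(s['time_s'],T.round(4).tolist())
c,im=snap('wrist','pics/w3.png');np.save('w3.npy',c['pose'])
E
```

```text
11.6 [[-0.8172, 0.5762, 0.0164, 0.5662], [0.5764, 0.8171, 0.0102, 0.0895], [-0.0076, 0.0178, -0.9998, 0.1518], [0.0, 0.0, 0.0, 1.0]]
```

View pics/w3.png

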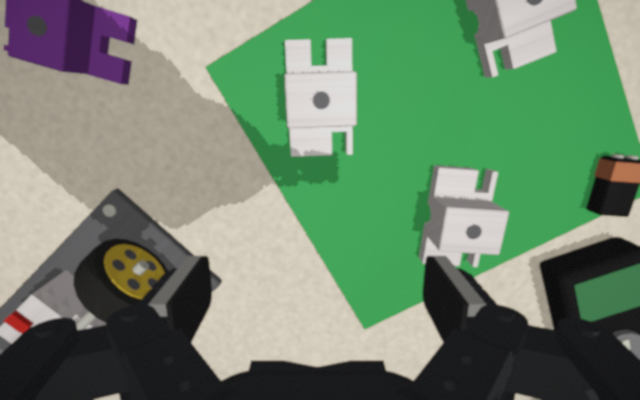

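The wrist view has cap_2 at (321,100), with its central notch at the top and its offset notch bottom right (343,140), which is correct. The spare is at (470,232) and the battery at (615,185). I'll measure the hole and the flange edges.

```bash
cat >> h.py <<'E'
def white(im):
    hsv=cv2.cvtColor(im,cv2.COLOR_BGR2HSV);b,g,r=[im[:,:,i].astype(int) for i in range(3)]
    return ((g-r<25)&(g>100)).astype(np.uint8)
def capm(c,im,uv,z0=.003,r=45):
    u,v=map(int,uv);g=cv2.cvtColor(im,cv2.COLOR_BGR2GRAY)
    p=g[v-14:v+15,u-14:u+15];_,m=cv2.threshold(p,0,255,cv2.THRESH_BINARY_INV+cv2.THRESH_OTSU)
    n,l,st,ce=cv2.connectedComponentsWithStats(m);i=l[14,14]
    h=ce[i]+[u-14,v-14];print('hole',h,st[i]);return h
E
python3 - <<'E'
from h import *
c=manip.camera_params('wrist');c['pose']=np.load('w3.npy');im=cv2.imread('pics/w3.png')
h=capm(c,im,(321,100))
X=plane(c,h,.043);print('hole pt',X)
g=cv2.cvtColor(im,cv2.COLOR_BGR2GRAY);w=white(im)
for v in(45,55,62,85,100,115,135,140,148):
    r=np.where(w[v,260:380])[0]+260;k=np.split(r,np.where(np.diff(r)>1)[0]+1);print(v,[(a[0],a[-1]) for a in k])
rr=np.where(w[20:180,300])[0]+20;print('col300',rr[0],rr[-1])
ti=cv2.imread('pics/top0.png');t=manip.camera_params('top')
ht=capm(t,ti,(264,154));
def E(u,v,z=.015):return plane(c,(u,v),z)
for k,uv in (('top281',(281,217)),):
    h2=capm(t,ti,(279,216));print(plane(t,h2,.043),tri(c,h,t,h2))
E
```

```text
hole [320.77922078  99.83116883] [  6   6  17  17 231]
hole pt [0.51498151 0.13100534 0.043     ]
45 [(np.int64(285), np.int64(310)), (np.int64(326), np.int64(351))]
55 [(np.int64(285), np.int64(310)), (np.int64(326), np.int64(351))]
62 [(np.int64(285), np.int64(310)), (np.int64(326), np.int64(351))]
85 [(np.int64(285), np.int64(356))]
100 [(np.int64(286), np.int64(356))]
115 [(np.int64(286), np.int64(356))]
135 [(np.int64(289), np.int64(331)), (np.int64(345), np.int64(352))]
140 [(np.int64(290), np.int64(331)), (np.int64(345), np.int64(352))]
148 [(np.int64(291), np.int64(331)), (np.int64(346), np.int64(352))]
col300 40 156
hole [264. 154.] [12 12  5  5 21]
hole [278.09090909 216.09090909] [11 12  5  5 22]
[0.51574523 0.13127783 0.043     ] [0.51507777 0.13080594 0.04687624]
```

```bash
python3 - <<'E'
from h import *
c=manip.camera_params('wrist');c['pose']=np.load('w3.npy')
P=lambda u,v,z=.015:plane(c,(u,v),z)
a=(P(285,55)+P(352,55))/2;b=(P(290,140)+P(353,140))/2;d=b-a;print('yaw cap',np.degrees(np.arctan2(d[1],d[0])))
a=(P(285.5,85,.043)+P(356.5,85,.043))/2;b=(P(286,115,.043)+P(356.5,115,.043))/2;d=b-a;print('yaw top',np.degrees(np.arctan2(d[1],d[0])))
A=P(318,39.5);B=P(321,156.5);print('ends',A,B,np.linalg.norm(A-B),'mid',(A+B)/2)
print('width',np.linalg.norm(P(285.5,100,.043)-P(356.5,100,.043)),np.linalg.norm(P(285,55)-P(352,55)))
go([.515,.131,.02],np.radians(180-35))
s,T=tool();print('hole in tool frame',np.linalg.inv(T)@np.r_[.5150,.1310,.043,1])
E
```

```text
yaw cap -32.95943178471574
yaw top -34.511627975868045
ends [0.48015255 0.15393465 0.015     ] [0.55105983 0.10690091 0.015     ] 0.08508827223869099 mid [0.51560619 0.13041778 0.015     ]
width 0.04825452391399184 0.048941666814767415
t 11.65 tcp [0.5642 0.0905 0.1518] yaw 2.5274
dtool now-frame [0.0644 0.0025 0.1314]
turn -0.0034 then dtool [0.0644 0.0027 0.1314]
hole in tool frame [0.06429189 0.00285225 0.108445   1.        ]
```

```bash
python3 - <<'E'
from h import *
go([.5153,.1307,.010],np.radians(146.3))
E
```

```text
t 11.65 tcp [0.5642 0.0905 0.1518] yaw 2.5274
dtool now-frame [0.0641 0.0022 0.1414]
turn -0.026 then dtool [0.064  0.0039 0.1414]
```

>>> play_rows(
  deltas=[
    [0,0,0,-0.026,0],
    [0.032,0.002,0.03,0,0],
    [0.032,0.002,0.03,0,0],
    [0,0,0.04,0,0],
    [0,0,0.03,0,0],
    [0,0,0.0115,0,0],
    [0,0,0,0,0],
    [0,0,0,0,0],
  ],
)

```text
time_s: 12.45
ee_pos: [0.5147, 0.1326, 0.0121]
orientation: [0.908, 2.994, 0.024]
contact_force: [0.5, -0.4, -0.4]
gripper_width: 0.0855
finger_force: 0.0
```

```bash
python3 - <<'E'
from h import *
go([.5153,.1307,.010],np.radians(146.3))
E
```

```text
t 12.45 tcp [0.5147 0.1326 0.0121] yaw 2.5524
dtool now-frame [-0.0015 -0.0012  0.0021]
turn -0.0011 then dtool [-0.0015 -0.0012  0.0021]
```

>>> play_rows(
  deltas=[
    [-0.0015,-0.0012,0.002,0,0],
    [0,0,0,0,0.4],
    [0,0,0,0,1],
    [0,0,0,0,1],
    [0,0,0,0,1],
    [0,0,0,0,1],
    [0,0,0,0,1],
  ],
  grip_force=60,
)

```text
time_s: 13.15
ee_pos: [0.5152, 0.1306, 0.0095]
orientation: [0.91, 2.993, 0.024]
contact_force: [-1.9, 0.5, 8.0]
gripper_width: 0.0473
finger_force: 61.4
```

```bash
python3 - <<'E'
from h import *
s,T=tool();print(s['gripper_width'],s['finger_force'])
go([.5153,.1307,.15],np.radians(187.7))
E
```

```text
0.04734706618830242 61.43783036593959
t 13.15 tcp [0.5152 0.1306 0.0095] yaw 2.5513
dtool now-frame [-0.0011  0.0028 -0.1405]
turn -0.7247 then dtool [-0.0027  0.0013 -0.1405]
```

>>> play_rows(
  deltas=[
    [0,0,-0.03,0,1],
    [0,0,-0.04,0,1],
    [0,0,-0.04,0,1],
    [0,0,-0.04,0,1],
    [0,0,0,-0.145,1],
    [0,0,0,-0.145,1],
    [0,0,0,-0.145,1],
    [0,0,0,-0.145,1],
    [0,0,0,-0.145,1],
  ],
)

```text
time_s: 14.05
ee_pos: [0.5122, 0.1288, 0.1587]
orientation: [-0.22, 3.118, 0.015]
contact_force: [-0.6, -0.6, -2.0]
gripper_width: 0.0471
finger_force: 62.9
```

>>> play_rows(
  deltas=[
    [-0.0079,-0.0433,0,0,1],
    [-0.0079,-0.0433,0,0,1],
    [-0.0079,-0.0433,0,0,1],
    [-0.0079,-0.0433,0,0,1],
    [-0.0079,-0.0433,0,0,1],
    [-0.0079,-0.0433,0,0,1],
    [-0.0079,-0.0433,0,0,1],
    [-0.0079,-0.0433,0,0,1],
    [-0.0079,-0.0433,0,0,1],
    [0,0,0,0,1],
    [0,0,0,0,1],
  ],
)

```text
time_s: 15.15
ee_pos: [0.6349, -0.2486, 0.1558]
orientation: [-0.208, 3.119, 0.016]
contact_force: [-0.7, 1.4, -2.1]
gripper_width: 0.0472
finger_force: 63.1
```

```bash
python3 - <<'E'
from h import *
s,T=tool();print(s['time_s'],T.round(4).tolist(),s['gripper_width'])
c,im=snap('wrist','pics/w4.png');np.save('w4.npy',c['pose'])
for ce,a in reds(im,amin=20):
    X=plane(c,ce,.057);print(ce,a,X.round(4),(np.linalg.inv(T)@np.r_[X,1]).round(4)[:3])
E
```

```text
15.15 [[-0.991, -0.1328, 0.0149, 0.6349], [-0.1326, 0.9911, 0.0112, -0.2486], [-0.0162, 0.0091, -0.9998, 0.1558], [0.0, 0.0, 0.0, 1.0]] 0.047189059317200424
[316.99  32.46] 303 [ 0.5301 -0.2624  0.057 ] [ 0.1073 -0.0007  0.0971]
[491.84  32.71] 379 [ 0.5157 -0.1547  0.057 ] [0.1073 0.108  0.0981]
[337.7  142.44] 231 [ 0.5955 -0.2396  0.057 ] [0.0395 0.0133 0.0983]
[457.4  142.58] 265 [ 0.585  -0.1594  0.057 ] [0.0392 0.0942 0.0991]
```

View pics/w4.png

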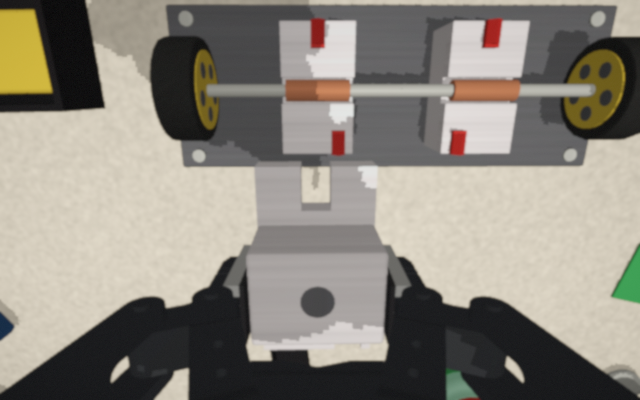

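The held cap is visible: hole at (317,301), central notch at (316,185), flange end at row 162. The keys of block_p are at (317,32) and (338,142), of block_q at (492,33) and (457,143). These agree with the earlier poses within 1 mm. Now I'll work out the cap's position in the tool frame.

```bash
cat >> h.py <<'E'
def tplane(c,T,uv,z):  # ray to plane z in tool frame
    Ti=np.linalg.inv(T);o,d=ray(c,uv);o=(Ti@np.r_[o,1])[:3];d=Ti[:3,:3]@d;return o+d*(z-o[2])/d[2]
E
python3 - <<'E'
from h import *
s,T=tool();c=manip.camera_params('wrist');im=cv2.imread('pics/w4.png')
h=capm(c,im,(317,301));zt=-(.043-.0095);print('hole',tplane(c,T,h,zt))
zf=-(.015-.0095)
g=cv2.cvtColor(im,cv2.COLOR_BGR2GRAY).astype(float)
for v in(172,180,215):
    d=np.diff(cv2.GaussianBlur(g,(3,3),0)[v,240:395]);k=[i+240.5 for i in np.argsort(-abs(d))[:10]];print(v,sorted(k))
for u in(270,285,345):
    d=np.diff(cv2.GaussianBlur(g,(3,3),0)[150:240,u]);print(u,sorted(i+150.5 for i in np.argsort(-abs(d))[:5]))
for uv in[(255.5,180),(301.5,180),(329.5,180),(376.5,180),(316,161.5),(316,204)]:print(uv,tplane(c,T,uv,zf).round(4))
E
```

```text
hole [317.04087193 301.57765668] [  0   0  29  29 734]
hole [ 2.65247379e-07 -8.31665363e-04 -3.35000000e-02]
172 [np.float64(253.5), np.float64(254.5), np.float64(301.5), np.float64(312.5), np.float64(313.5), np.float64(318.5), np.float64(328.5), np.float64(329.5), np.float64(361.5), np.float64(362.5)]
180 [np.float64(254.5), np.float64(300.5), np.float64(301.5), np.float64(311.5), np.float64(312.5), np.float64(318.5), np.float64(328.5), np.float64(329.5), np.float64(360.5), np.float64(361.5)]
215 [np.float64(254.5), np.float64(255.5), np.float64(256.5), np.float64(257.5), np.float64(258.5), np.float64(372.5), np.float64(373.5), np.float64(374.5), np.float64(375.5), np.float64(376.5)]
270 [np.float64(159.5), np.float64(160.5), np.float64(161.5), np.float64(166.5), np.float64(225.5)]
285 [np.float64(152.5), np.float64(153.5), np.float64(154.5), np.float64(160.5), np.float64(161.5)]
345 [np.float64(152.5), np.float64(153.5), np.float64(160.5), np.float64(165.5), np.float64(224.5)]
(255.5, 180) [ 0.037  -0.0251 -0.0055]
(301.5, 180) [ 0.037  -0.0069 -0.0055]
(329.5, 180) [ 0.037   0.0041 -0.0055]
(376.5, 180) [ 0.0369  0.0227 -0.0055]
(316, 161.5) [ 0.0443 -0.0012 -0.0055]
(316, 204) [ 0.0271 -0.0012 -0.0055]
```

```bash
python3 - <<'E'
from h import *
s,T=tool();X=T@np.r_[.0732,.0003,.0993,1];np.save('tp.npy',X[:3]);print(T[:3,3],X,s['joints'])
go(X[:3])
E
```

```text
[ 0.63486247 -0.24762429  0.15619477] [ 0.56378583 -0.25600473  0.05571243  1.        ] [-0.37931922  0.6126879   0.37106119  1.31934902  0.01603259 -0.5135545 ]
t 15.2 tcp [ 0.6349 -0.2476  0.1562] yaw -3.0074
dtool now-frame [0.0732 0.0003 0.0993]
```

>>> play_rows(
  deltas=[
    [0.0366,0,0,0,1],
    [0.0366,0,0.01,0,1],
    [0,0,0.035,0,1],
    [0,0,0.03,0,1],
    [0,0,0,0,1],
    [0,0,0,0,1],
    [0,0,0,0,1],
  ],
)

```text
time_s: 15.9
ee_pos: [0.5649, -0.2567, 0.0824]
orientation: [-0.211, 3.116, 0.013]
contact_force: [0.1, -0.3, -1.9]
gripper_width: 0.0472
finger_force: 63.1
```

```bash
python3 - <<'E'
from h import *
X=np.load('tp.npy');go(X,np.radians(187.7));s,T=tool();print(T.round(4).tolist(),s['contact_force'])
E
```

```text
t 15.9 tcp [ 0.5649 -0.2567  0.0824] yaw -3.0062
dtool now-frame [0.0015 0.0006 0.0267]
turn -6.2821 then dtool [0.0015 0.0006 0.0267]
[[-0.9907, -0.1352, 0.018, 0.5649], [-0.135, 0.9908, 0.0098, -0.2567], [-0.0192, 0.0072, -0.9998, 0.0824], [0.0, 0.0, 0.0, 1.0]] [ 0.08620613 -0.26864013 -1.92403972]
```

>>> play_rows(
  deltas=[
    [0.0013,-0.0004,0.008,0,1],
    [0,0,0,0,1],
    [0,0,0,0,1],
  ],
)

```text
time_s: 16.2
ee_pos: [0.5627, -0.2573, 0.0725]
orientation: [-0.21, 3.118, 0.015]
contact_force: [-0.4, 0.5, -2.3]
gripper_width: 0.0471
finger_force: 63.2
```

```bash
python3 - <<'E'
from h import *
s,T=tool();print(T[:3,3].round(4),s['contact_force'])
c,im=snap('wrist','pics/w5.png')
for ce,a in reds(im,amin=20):
    print(ce,a,tplane(c,T,ce,T[2,3]-.055).round(4))
cv2.imwrite('pics/w5c.png',cv2.resize(im[130:360,180:460],(784,644))[:600])
E
```

```text
[ 0.5627 -0.2573  0.0725] [-0.36304931  0.47981769 -2.32939589]
[317.15 176.36] 560 [ 0.0335 -0.0007  0.0175]
[553.36 176.06] 725 [0.0336 0.1079 0.0175]
[503.79 295.69] 206 [-0.0283  0.0939  0.0175]
```

View pics/w5c.png

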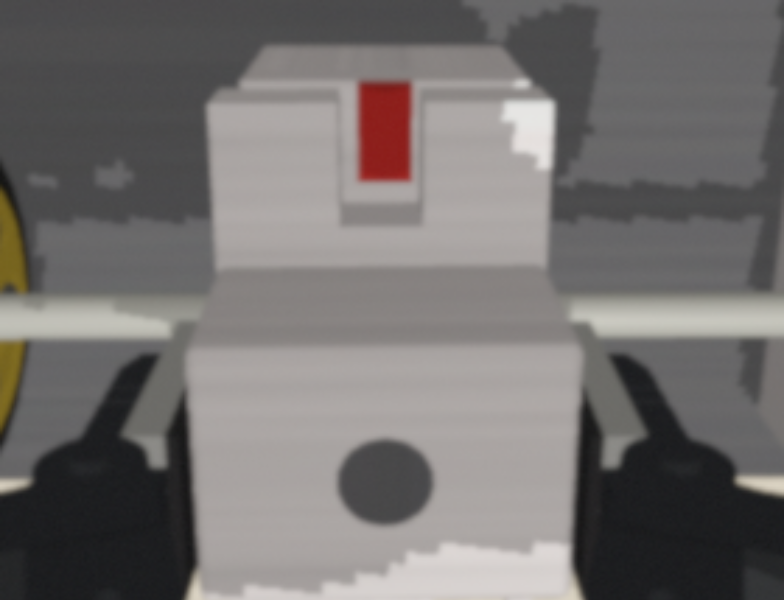

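The view through the front notch shows the red key centred, between columns 340 and 423 of the crop, with the axle behind. There's a small x correction, then I'll lower it.

>>> play_rows(
  deltas=[
    [-0.0008,0,0.003,0,1],
    [0,0,0.004,0,1],
    [0,0,0.003,0,1],
    [0,0,0.003,0,1],
    [0,0,0.002,0,1],
    [0,0,0,0,1],
  ],
)

```text
time_s: 16.85
ee_pos: [0.5637, -0.257, 0.0572]
orientation: [-0.21, 3.118, 0.015]
contact_force: [0.2, 0.2, -1.8]
gripper_width: 0.0471
finger_force: 63.2
```

>>> play_rows(
  deltas=[
    [0,0,0.001,0,1],
    [0,0,0.0005,0,1],
    [0,0,0,0,1],
  ],
)

```text
time_s: 17.15
ee_pos: [0.5639, -0.257, 0.0567]
orientation: [-0.21, 3.117, 0.015]
contact_force: [-2.1, 1.5, 8.7]
gripper_width: 0.0475
finger_force: 64.4
```

Contact came at 9 N, at exactly the seated height. Release and lift.

>>> play_rows(
  deltas=[
    [0,0,0,0,0.3],
    [0,0,0,0,0],
    [0,0,0,0,0],
    [0,0,0,0,0],
    [0,0,-0.02,0,0],
    [0,0,-0.035,0,0],
    [0,0,-0.035,0,0],
    [0,0,0,0,0],
  ],
)

```text
time_s: 17.95
ee_pos: [0.5644, -0.2589, 0.1507]
orientation: [-0.21, 3.112, 0.01]
contact_force: [1.0, -0.6, -0.2]
gripper_width: 0.0859
finger_force: 0.0
```

```bash
python3 - <<'E'
from h import *
ti=cv2.imread('pics/top0.png');t=manip.camera_params('top')
h=capm(t,ti,(216,205));X=plane(t,h,.043);print(X)
w=white(ti);n,l,st,ce=cv2.connectedComponentsWithStats(w);i=l[200,222];print(st[i],ce[i])
cn,_=cv2.findContours((l==i).astype(np.uint8),0,2);print(cv2.minAreaRect(cn[0]))
a=np.radians(-15);go([X[0]+.062*np.cos(a),X[1]+.062*np.sin(a),.15],np.radians(165))
# check cap2 fit in top view
c,im=snap('top','pics/top1.png');h2=capm(c,im,(451,197));print(plane(c,h2,.09))
c,im=snap('wrist','pics/w6.png')
E
```

```text
hole [214.3 203.9] [10 11  5  5 20]
[0.54077103 0.27932929 0.043     ]
[203 187  30  39 593] [215.99831366 204.71500843]
((216.19189453125, 205.25137329101562), (24.188566207885742, 35.65791702270508), 17.10272979736328)
t 17.95 tcp [ 0.5644 -0.2589  0.1507] yaw -3.0069
dtool now-frame [-0.106   0.5126  0.0056]
turn -5.8867 then dtool [0.1002 0.5138 0.0056]
hole [454.34431138 201.75449102] [  0   2  29  27 334]
[ 0.548497   -0.24988362  0.09      ]
```

View pics/w6.png

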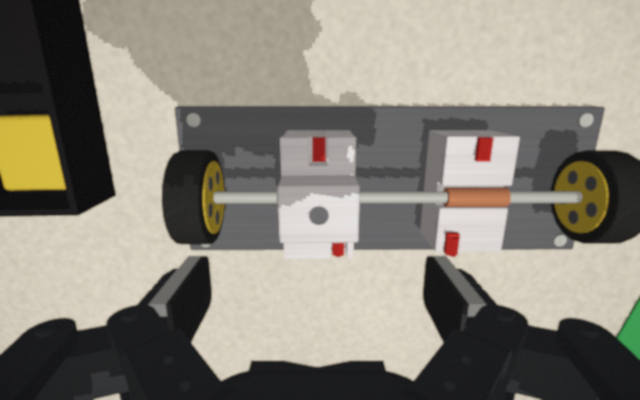

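The wrist view shows cap_2 seated on block_p: its hole is at (319,215) and both keys come up through its notches, at (319,149) and (338,249). Now cap_3.

>>> play_rows(
  deltas=[
    [-0.0089,0.0427,0,0,0],
    [-0.0089,0.0427,0,0,0],
    [-0.0089,0.0427,0,0,0],
    [-0.0089,0.0427,0,0,0],
    [-0.0089,0.0427,0,0,0],
    [-0.0089,0.0427,0,0,0],
    [-0.0089,0.0427,0,0,0],
    [-0.0089,0.0427,0,0,0],
    [-0.0089,0.0427,0,0,0],
    [-0.0089,0.0427,0,0,0],
    [-0.0089,0.0427,0,0,0],
    [-0.0089,0.0427,0,0,0],
  ],
)

```text
time_s: 19.25
ee_pos: [0.5985, 0.2657, 0.1505]
orientation: [-0.211, 3.12, 0.014]
contact_force: [0.6, -0.4, 0.3]
gripper_width: 0.0854
finger_force: 0.0
```

>>> play_rows(
  deltas=[
    [0,0,0,0.143,0],
    [0,0,0,0.143,0],
    [0,0,0,0.143,0],
    [0,0,0,0,0],
    [0,0,0,0,0],
    [0,0,0,0,0],
  ],
)

```text
time_s: 19.85
ee_pos: [0.5991, 0.2639, 0.1515]
orientation: [0.454, 3.095, 0.019]
contact_force: [0.3, 0.9, -0.3]
gripper_width: 0.0853
finger_force: 0.0
```

```bash
python3 - <<'E'
from h import *
s,T=tool();print(s['time_s'],T.round(4).tolist())
c,im=snap('wrist','pics/w7.png');np.save('w7.npy',c['pose']);np.save('T7.npy',T)
uv=proj(c,[.5408,.2793,.043]);print(uv)
h=capm(c,im,uv);X=plane(c,h,.043);print(X)
w=white(im);n,l,st,ce=cv2.connectedComponentsWithStats(w);i=l[int(h[1]),int(h[0])+15];print(st[i])
cn,_=cv2.findContours((l==i).astype(np.uint8),0,2);r=cv2.minAreaRect(cn[0]);print(r)
m=(l==i)
x,y,ww,hh=st[i,:4]
for v in range(y+3,y+hh,8):
    q=np.where(m[v,x:x+ww])[0]+x;k=np.split(q,np.where(np.diff(q)>1)[0]+1);print(v,[(int(a[0]),int(a[-1])) for a in k])
E
```

```text
19.85 [[-0.9579, 0.2868, 0.0151, 0.5991], [0.287, 0.9579, 0.0104, 0.2639], [-0.0115, 0.0143, -0.9998, 0.1515], [0.0, 0.0, 0.0, 1.0]]
[312.29341145 107.82270455]
hole [311.22510823 107.7965368 ] [  5   6  17  18 231]
[0.54057406 0.27860746 0.043     ]
[ 274   45   74  119 7083]
((310.9147644042969, 103.92352294921875), (115.614990234375, 72.00298309326172), 86.90594482421875)
48 [(278, 299), (316, 341)]
56 [(275, 300), (316, 341)]
64 [(276, 301), (317, 342)]
72 [(276, 301), (310, 342)]
80 [(278, 345)]
88 [(274, 346)]
96 [(275, 346)]
104 [(276, 346)]
112 [(277, 346)]
120 [(278, 347)]
128 [(278, 347)]
136 [(281, 344)]
144 [(283, 288), (304, 344)]
152 [(284, 289), (304, 345)]
160 [(284, 290), (305, 342)]
```

View pics/w7.png

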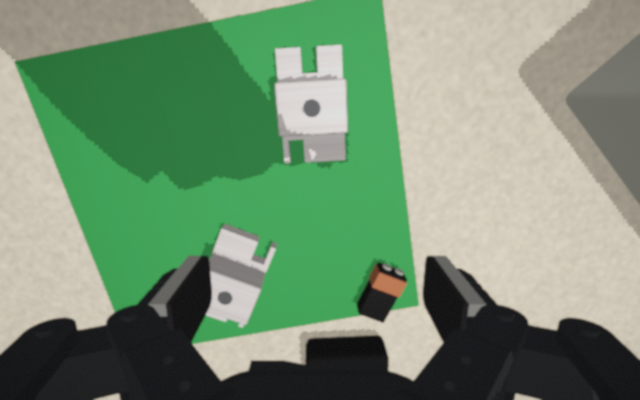

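cap_3 is at (311,108), with its offset notch lower left at (296,150) and its central notch at the top, which is correct. The spare is at (230,285) and the battery at (382,290), both clear of the grasp.

```bash
python3 - <<'E'
from h import *
c=manip.camera_params('wrist');c['pose']=np.load('w7.npy')
P=lambda u,v,z=.015:plane(c,(u,v),z)
def yaw(a,b):d=b-a;return np.degrees(np.arctan2(d[1],d[0]))
print('yaw',yaw((P(275.5,60)+P(342,60))/2,(P(283.5,148)+P(345,148))/2),yaw((P(274.5,90,.043)+P(346.5,90,.043))/2,(P(278,126,.043)+P(347.5,126,.043))/2))
A=P(308,44.5);B=P(314.5,163.5);print('ends',np.linalg.norm(A-B),(A+B)/2)
go([.5408,.2785,.010],np.radians(180-17.5+1))
E
```

```text
yaw -13.220098049479162 -13.22640728591309
ends 0.08724669633085498 [0.54080972 0.27865938 0.015     ]
t 19.9 tcp [0.5992 0.264  0.1517] yaw 2.8498
dtool now-frame [ 0.0618 -0.005   0.1409]
turn -0.0038 then dtool [ 0.0618 -0.0047  0.1409]
```

>>> play_rows(
  deltas=[
    [0,0,0,-0.061,0],
    [0.031,-0.0006,0.03,0,0],
    [0.031,-0.0006,0.03,0,0],
    [0,0,0.04,0,0],
    [0,0,0.03,0,0],
    [0,0,0.011,0,0],
    [0,0,0,0,0],
    [0,0,0,0,0],
    [0,0,0,0,0],
  ],
)

```text
time_s: 20.8
ee_pos: [0.5421, 0.2793, 0.012]
orientation: [0.363, 3.104, 0.022]
contact_force: [1.2, 1.1, 0.1]
gripper_width: 0.0854
finger_force: 0.0
```

```bash
python3 - <<'E'
from h import *
go([.5407,.2786,.010],np.radians(166.8))
E
```

```text
t 20.8 tcp [0.5421 0.2793 0.012 ] yaw 2.9083
dtool now-frame [ 0.0013 -0.001   0.0019]
turn -0.0029 then dtool [ 0.0013 -0.001   0.0019]
```

>>> play_rows(
  deltas=[
    [0.0013,-0.001,0.0019,0,0],
    [0,0,0,0,0.4],
    [0,0,0,0,1],
    [0,0,0,0,1],
    [0,0,0,0,1],
    [0,0,0,0,1],
    [0,0,0,0,1],
  ],
  grip_force=60,
)

```text
time_s: 21.5
ee_pos: [0.5398, 0.2785, 0.0089]
orientation: [0.364, 3.105, 0.021]
contact_force: [-2.4, 1.0, 7.2]
gripper_width: 0.0471
finger_force: 62.3
```

```bash
python3 - <<'E'
from h import *
s,T=tool();print(s['gripper_width'],s['finger_force'],s['joints'][5])
go([.5491+.0743,-.1494+.010,.16],np.radians(187.7-360))
E
```

```text
0.047064495818796834 62.34301295829937 0.7081878660280768
t 21.5 tcp [0.5398 0.2785 0.0089] yaw 2.9083
dtool now-frame [-0.18   -0.385  -0.1544]
turn 5.9155 then dtool [-0.0296 -0.4239 -0.1544]
```

>>> play_rows(
  deltas=[
    [0,0,-0.03,0,1],
    [0,0,-0.04,0,1],
    [0,0,-0.04,0,1],
    [0,0,-0.04,0,1],
    [0,0,0,-0.1226,1],
    [0,0,0,-0.1226,1],
    [0,0,0,-0.1226,1],
  ],
)

```text
time_s: 22.2
ee_pos: [0.537, 0.2765, 0.1584]
orientation: [-0.218, 3.117, 0.015]
contact_force: [-0.0, 0.4, -3.4]
gripper_width: 0.0474
finger_force: 63.2
```

>>> play_rows(
  deltas=[
    [-0.003,-0.0424,0,0,1],
    [-0.003,-0.0424,0,0,1],
    [-0.003,-0.0424,0,0,1],
    [-0.003,-0.0424,0,0,1],
    [-0.003,-0.0424,0,0,1],
    [-0.003,-0.0424,0,0,1],
    [-0.003,-0.0424,0,0,1],
    [-0.003,-0.0424,0,0,1],
    [-0.003,-0.0424,0,0,1],
    [-0.003,-0.0424,0,0,1],
    [0,0,0,0,1],
    [0,0,0,0,1],
  ],
)

```text
time_s: 23.4
ee_pos: [0.6234, -0.1405, 0.1546]
orientation: [-0.207, 3.119, 0.016]
contact_force: [-0.6, 0.8, -2.7]
gripper_width: 0.0473
finger_force: 63.5
```

>>> play_rows(
  deltas=[
    [0,0,0,0,1],
    [0,0,0,0,1],
  ],
)

```text
time_s: 23.6
ee_pos: [0.6236, -0.1385, 0.1553]
orientation: [-0.212, 3.118, 0.015]
contact_force: [0.3, 0.3, -2.9]
gripper_width: 0.0476
finger_force: 63.5
```

```bash
python3 - <<'E'
from h import *
s,T=tool();print(s['time_s'],T.round(4).tolist(),s['gripper_width'])
c,im=snap('wrist','pics/w8.png');np.save('T8.npy',T)
for ce,a in reds(im,amin=20):
    X=plane(c,ce,.055);print(ce,a,X.round(4),(np.linalg.inv(T)@np.r_[X,1]).round(4)[:3])
h=capm(c,im,(317,301));zt=-(.043-.0089);print('hole',tplane(c,T,h,zt))
g=cv2.GaussianBlur(cv2.cvtColor(im,cv2.COLOR_BGR2GRAY),(3,3),0).astype(float)
for v in(172,180):
    d=np.diff(g[v,240:395]);print(v,sorted(i+241 for i in np.argsort(-abs(d))[:10]))
for u in(270,285,345):
    d=np.diff(g[150:240,u]);print(u,sorted(i+150.5 for i in np.argsort(-abs(d))[:5]))
E
```

```text
23.6 [[-0.9907, -0.1354, 0.0157, 0.6236], [-0.1353, 0.9907, 0.0108, -0.1385], [-0.017, 0.0086, -0.9998, 0.1553], [0.0, 0.0, 0.0, 1.0]] 0.04763952136888253
[135.91  25.23] 230 [ 0.53   -0.2637  0.055 ] [ 0.1114 -0.1122  0.0975]
[316.98  25.72] 301 [ 0.515  -0.1532  0.055 ] [ 0.1113 -0.0007  0.0984]
[172.31 137.45] 190 [ 0.5961 -0.2402  0.055 ] [ 0.0428 -0.0979  0.0988]
[296.01 137.79] 237 [ 0.5852 -0.1579  0.055 ] [ 0.0424 -0.0148  0.0995]
hole [316.97448166 304.59170654] [  0   5  29  24 627]
hole [-0.00078762 -0.00085394 -0.0341    ]
172 [np.int64(254), np.int64(255), np.int64(318), np.int64(319), np.int64(329), np.int64(330), np.int64(331), np.int64(359), np.int64(360), np.int64(361)]
180 [np.int64(255), np.int64(256), np.int64(318), np.int64(319), np.int64(320), np.int64(330), np.int64(331), np.int64(363), np.int64(364), np.int64(365)]
270 [np.float64(160.5), np.float64(161.5), np.float64(162.5), np.float64(170.5), np.float64(228.5)]
285 [np.float64(160.5), np.float64(161.5), np.float64(162.5), np.float64(170.5), np.float64(228.5)]
345 [np.float64(160.5), np.float64(161.5), np.float64(162.5), np.float64(164.5), np.float64(165.5)]
```

Now cap_3 over block_q: the block centre in the tool frame is (0.0769, −0.0008) and the cap is at (−0.0012, −0.0009), so the shift is 0.078 in x.

>>> play_rows(
  deltas=[
    [0.039,0,0,0,1],
    [0.039,0,0.01,0,1],
    [0,0,0.035,0,1],
    [0,0,0.03,0,1],
    [0,0,0.007,0,1],
    [0,0,0,0,1],
    [0,0,0,0,1],
    [0,0,0,0,1],
  ],
)

```text
time_s: 24.45
ee_pos: [0.5488, -0.1493, 0.0734]
orientation: [-0.21, 3.116, 0.014]
contact_force: [0.1, 0.0, -2.7]
gripper_width: 0.047
finger_force: 63.5
```

```bash
python3 - <<'E'
from h import *
T8=np.load('T8.npy');X=T8@np.r_[.0781,.0001,.0994,1];print(X);go(X[:3])
s,T=tool();print(T[:3,:3].round(4).tolist())
c,im=snap('wrist','pics/w9.png')
for ce,a in reds(im,amin=20):print(ce,a,tplane(c,T,ce,T[2,3]-.055).round(4))
cv2.imwrite('pics/w9c.png',cv2.resize(im[130:360,180:460],(700,575)))
E
```

```text
[ 0.54779101 -0.14790356  0.05459951  1.        ]
t 24.45 tcp [ 0.5488 -0.1493  0.0734] yaw -3.0068
dtool now-frame [0.0012 0.0013 0.0188]
[[-0.9907, -0.1345, 0.018], [-0.1344, 0.9909, 0.0101], [-0.0192, 0.0076, -0.9998]]
[ 73.81 175.03] 279 [ 0.034  -0.1131  0.0184]
[319.5  174.94] 526 [0.034  0.0004 0.0184]
[127.82 300.02] 40 [-0.0312 -0.0975  0.0184]
```

View pics/w9c.png

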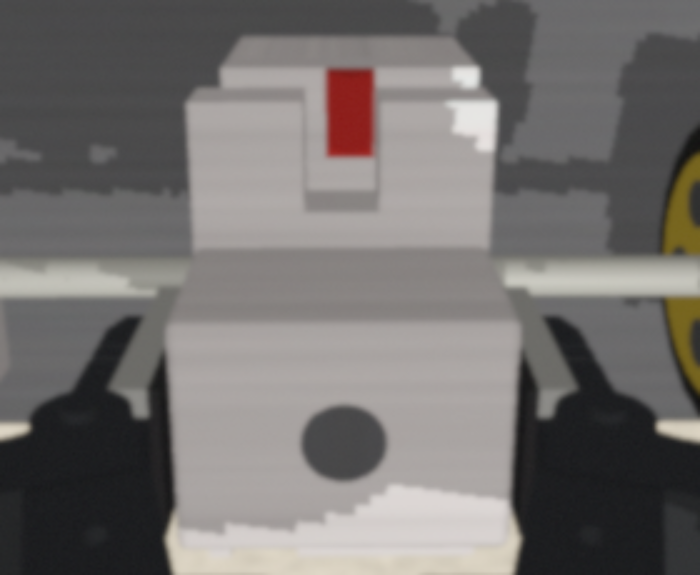

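The front key sits about 1.3 mm right of the notch centre, and state and image agree on a shift of (0.0012, 0.0013). I'll shift, then lower.

>>> play_rows(
  deltas=[
    [0.0012,0.0013,0.002,0,1],
    [0,0,0.002,0,1],
    [0,0,0.004,0,1],
    [0,0,0.004,0,1],
    [0,0,0.003,0,1],
    [0,0,0.002,0,1],
    [0,0,0,0,1],
    [0,0,0,0,1],
  ],
)

```text
time_s: 25.3
ee_pos: [0.547, -0.1478, 0.0559]
orientation: [-0.21, 3.117, 0.015]
contact_force: [-5.9, 2.0, 15.8]
gripper_width: 0.0469
finger_force: 65.7
```

It's seated at the expected height (TCP 0.0559). Release, lift and check.

>>> play_rows(
  deltas=[
    [0,0,0,0,0.3],
    [0,0,0,0,0],
    [0,0,0,0,0],
    [0,0,0,0,0],
    [0,0,-0.02,0,0],
    [0,0,-0.035,0,0],
    [-0.03,0,-0.03,0,0],
    [-0.03,0,0,0,0],
    [0,0,0,0,0],
    [0,0,0,0,0],
  ],
)

```text
time_s: 26.3
ee_pos: [0.6046, -0.1406, 0.1403]
orientation: [-0.211, 3.119, 0.015]
contact_force: [-0.2, -0.1, -0.7]
gripper_width: 0.0858
finger_force: 0.0
```

```bash
python3 - <<'E'
from h import *
s,T=tool();print(s['time_s'],T[:3,3].round(4))
c,im=snap('wrist','pics/wf.png')
p=np.array([.5637,-.2574]);q=np.array([.5485,-.1486])
for n,x in(('p',p),('q',q)):
    uv=proj(c,[*x,.09]);h=capm(c,im,uv);X=plane(c,h,.09);print(n,X.round(4))
for ce,a in reds(im,amin=20):print(ce,a,plane(c,ce,.0595).round(4))
cv2.imwrite('pics/wfc.png',cv2.resize(im[90:330,140:500],(800,533)))
E
```

```text
26.3 [ 0.6046 -0.1406  0.1403]
hole [105.06372549 118.93137255] [  1   3  23  23 408]
p [ 0.5633 -0.2586  0.09  ]
hole [316.55154639 117.52319588] [  4   3  22  22 388]
q [ 0.5478 -0.1488  0.09  ]
[127.24  56.54] 235 [ 0.5302 -0.2617  0.0595]
[315.92  56.5 ] 342 [ 0.5154 -0.1533  0.0595]
[165.8  170.28] 215 [ 0.5949 -0.2386  0.0595]
[294.3  170.03] 243 [ 0.584  -0.1579  0.0595]
```

View pics/wfc.png

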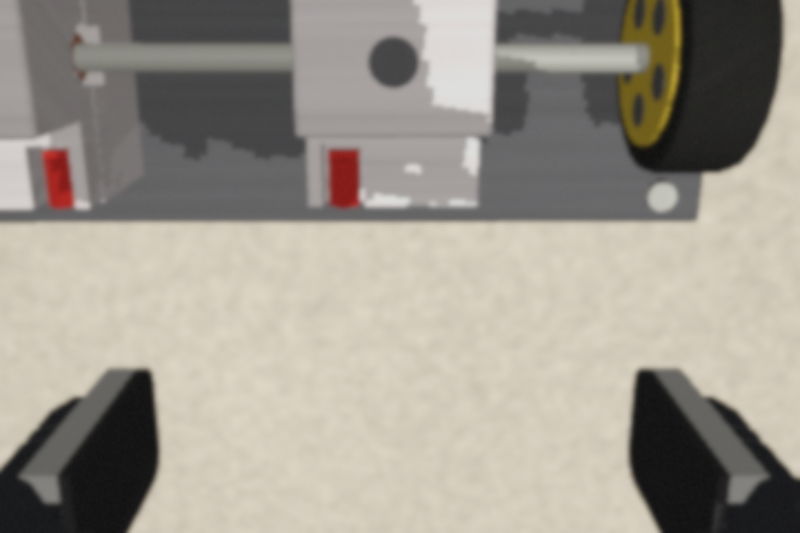

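Both caps are home: the hole spacing is 110.9 mm (expected 110), and both holes lie at the expected centres at z = 0.09. In the crop the offset keys sit in their notches at (60,178) and (343,178), and the gripper is clear. Handing in.

```bash
python3 -c "
from bench import manip
print(manip.hand_in())"
```

```text
the job is handed in; nothing more can be done
None
```

I handed the job in with cap_2 on block_p and cap_3 on block_q, both released; measured positions and contact heights show them fully home, but no verdict came back. I never touched the spare cap or the battery, and the clock stood at about 26 s.

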